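# Bring a bearing ball to the counter's hopper in a dished plate

## Robot

A 7-joint arm with a two-finger parallel gripper is mounted at the origin on the work surface. World frame = base frame: x ahead of the robot, y to its left, z up, the work surface at z = 0. Lengths are in m, angles in rad, forces in N, time in s.
With the tool pointing down it reaches from about 0.425 to 1.025 m from the base axis. Payload 9.4 kg.
Tool frame: the origin (TCP) lies on the centre line of the jaws, within the pads' length; the fingertips stand env.finger_overhang ahead of it and the grasp point (between the pads) is the TCP (env.finger_overhang is the distance from the TCP to the fingertips, in m); z points along the fingers, y is the line along which they close (so a half turn about z gives the same grasp; the last joint's range is limited). The gripper opens to 93 mm and grips with 3 to 60 N. Pads are 15 mm wide; open, the fingers measure 128 mm over their backs; the gripper's body (75 mm by 188 mm) begins 65 mm behind the grasp point.
Start: joints at [-1.348, 0.599, -0.003, 1.599, 0.002, 0.943, -0.08], TCP at [0.214, 0.693, 0.238] pointing down, gripper open.
Joint ranges: [-2.57, 2.57], [-0.35, 1.97], [-1.29, 1.29], [0.11, 2.56], [-1.05, 4.19], [0.11, 1.86], [-2.63, 2.63]. Speed limits (rad/s): [2.22, 2.22, 3.01, 3.01, 3.14, 3.14, 3.14].

## Interface

Orientations are given as a rotation vector (axis times angle).
In Python, from plant import env gives the robot as it stands. The module is installed in compiled form; this text tells all that it offers.
- The arm moves only by the shell command python3 -m pendant 'ROWS' [FORCE]. ROWS is JSON, a list of rows, each a list of 3 entries, a list of its own where there are three numbers: the shift along the tool's x, y, z in mm, then the turn about the tool's z in rad, then the opening, from -1 (shut) to 1 (fully open). In form: [[[x, y, z], spin, claw], ...]. A call has 1 to 10 rows; each row shifts and turns the commanded pose from where the row before left it, along the tool's axes as they then stand; what a row does not reach is not made up. A row lasts 1/8 s, in which the tool goes at most 62.5 mm and 10.7 degrees, less where a joint would pass 70% of its speed; a pose out of reach is approached as far as the arm can. A call with a gripper value outside its range is refused whole. The fingers move at their own pace and stop on an object; FORCE is the grip in N (left out, the last holds). Time passes only in rows, so rows that do not move let the fingers close. It gives the time, the measured TCP pose, the force, the opening and the grip force at its end, in the units of the state.
- env.sense(): the state, without advancing time (a new reading comes with each control period).
- env.camera(name): name is "side" or "top"; returns the picture (384x512x3 uint8, red, green, blue); there is no depth.
- env.camera_info(name): a dict with "vfov" (degrees; the focal length in pixels is half the picture's height over the tangent of half this angle, whatever the lens; pixels are square), "cx", "cy" (the principal point, pixels), "dist_coeffs" ([k1, k2, p1, p2, k3] as OpenCV has them; the pictures are not rectified), "xyz" and "rotation" of the camera in the world. Camera axes: x right, y up, looking along -z (the intrinsics and any distortion apply to the point x, -y, -z); pixel columns grow to the right and rows downward; lengths in m; the calibration is good to about 2 mm. A picture is of the moment at which its call begins. camera_info takes no time and is no camera call.
- env.job_done(): hands the job in; it is judged then, once.
The state is a dict: "time": time; "q": joint angles; "dq": joint speeds; "tau": joint torques, N m; "tool_pos": TCP position; "tcp_rot": TCP orientation; "wrist_force": force on the tool from outside, world axes, zero at the start; "wrist_torque": the same for the moment, N m; "grip_width": opening from 0.0 (shut) to 1.0 (fully open); "grip_force": force on a finger pad.
Only numpy, scipy, OpenCV 4.12 (cv2) and the standard library are available. Lean on these libraries where they do the work, as an engineer would, in place of code of your own. Each camera call takes 0.05 s, during which the arm holds its last target. There are 200 camera calls.

## Task

Take the larger of the two steel balls out of the compartment tray and set it gently in the middle of the dished plate where that stands. Then pick the plate up by its upright handle and, keeping it level and the ball centred, turn it about a quarter turn and bring it in squarely across the hopper's front wall (the side facing the robot), until its lip is over the middle of the hopper's square mouth, the plate a few centimetres above the rim and not touching it. Finish while still holding the plate still and level there, ready to pour but not poured, and leave everything else where it is.

Things in the scene. Friction and masses are not known exactly. Their poses are not given: they have to be found in the camera images.
- ball_center (a point): centre of the larger steel ball, 30 mm diameter, 110 g; it lies loose in any one of the tray's four compartments, its centre 15 mm above the compartment floor
- small_ball_center (a point): centre of the smaller steel ball, 20 mm diameter, loose in another compartment; not to be taken
- collar: steel collar, 34 mm outside, 20 mm bore, 16 mm high, flat in another compartment; origin at the centre of its underside; not to be moved
- roller: steel roller, 24 mm diameter, 26 mm high, upright in another compartment; origin at the centre of its underside; not to be moved
- tray: fixed wooden tray 200 x 200 mm, 34 mm high, walls and cross-shaped divider 6 mm thick, floor 6 mm thick, making four compartments about 91 mm square, centred 49 mm from the tray's centre along its x and y; origin at the centre of its underside
- dish_centre (a point): lowest point of the hollow of the loose aluminium plate, 10.5 mm above its flat underside; x towards the lip, z up. Plate 120 mm across, facets rising 8 degrees from the centre, rim 16 mm above this point except at the lip; foot 76 mm across; 140 g. A 30 mm ball in the middle has its centre 15 mm above this point and rolls freely. At first the lip points to the robot's left within 25 degrees
- dish_lip (a point): the pouring lip of the plate, 66 mm from its centre along its x axis, 19 mm above the plate's underside: a short tongue where the rim is open
- dish_handle (a point): grip point on the plate's upright handle, opposite the lip, 67 mm from the plate's centre, 52 mm above its underside; axes as the plate's. A black block 12 mm thick along the plate's x, 40 mm wide along y, top 20 mm above this point. Pinch it across its thickness from above, one finger over the hollow, firmly (some 60 N): plate and ball (0.25 kg) overhang
- hopper_mouth (a point): centre of the hopper's square mouth (112 mm inside, walls 4 mm, 120 mm outside), at the height of its rim, 85 mm above the table; the fixed grey hopper is open on top. x axis: horizontal, square to the hopper's front face (the face towards the robot) and pointing away from it, the way the lip is to point; z up
- bolt: hexagon bolt, about 80 mm long, 24 mm high, lying loose on the table; a bystander
- jar: white jar, 60 mm diameter, 100 mm high, origin at the centre of its underside; a bystander
- wrench: steel wrench 190 mm long, lying on the table; a bystander
Mind the look-alikes: they are no part of the job. What is shaped like the part that bears dish_centre but pink or purple is not meant.

How it is judged:
By the outcome, as a careful person would: the job done as asked, in the order asked, and still so for the second after the job is handed in, while the arm keeps its last pose, push and grip.
It also fails if it takes over 72 s, if anything falls off the work surface, if the arm or the gripper's body presses on something with over 40 N, if the wrist force passes 120 N, or if a joint passes its speed limit or range.

## Working session

There is one attempt and no reset: what is moved stays moved. The work goes in short steps, Python scripts to look and compute and a shell command to move; the robot and the scene stay as the last step left them, time stands still between calls to the robot, and variables do not carry over. Pictures are saved under pics/ and viewed, at most 12 in all, crops included, and the job is handed in when it is done.

```bash
mkdir -p pics
python3 - <<'E'
from plant import env
import cv2,numpy as np
s=env.sense(); print({k:np.round(v,3) for k,v in s.items()}, env.finger_overhang)
for n in("side","top"):
    print(n,env.camera_info(n))
    cv2.imwrite(f"pics/{n}0.png",cv2.resize(env.camera(n)[:,:,::-1],(800,600),interpolation=cv2.INTER_CUBIC))
E
```

```text
{'time': np.float64(0.0), 'q': array([-1.348,  0.6  , -0.003,  1.6  ,  0.002,  0.943, -0.08 ]), 'dq': array([-0.003,  0.   , -0.001, -0.   , -0.001, -0.001, -0.001]), 'tau': array([ 0.0000e+00, -7.6508e+01,  1.4970e+00, -2.5237e+01, -5.2000e-02,
        1.7000e-02,  0.0000e+00]), 'tool_pos': array([0.214, 0.692, 0.237]), 'tcp_rot': array([-4.690e-01, -3.106e+00,  2.000e-03]), 'wrist_force': array([ 0.038,  0.366, -0.275]), 'wrist_torque': array([-0.028, -0.017, -0.023]), 'grip_force': np.float64(0.0), 'grip_width': np.float64(1.001)} 0.019
side {'vfov': 45.55959007663059, 'cx': 249.08942718796607, 'cy': 193.0555958304354, 'dist_coeffs': array([-0.03922131,  0.        ,  0.        ,  0.        ,  0.        ]), 'xyz': array([-0.10784124, -0.94068754,  0.9032186 ]), 'rotation': array([ 0.93670158, -0.27620471, -0.53923111])}
top {'vfov': 44.53695033229704, 'cx': 251.68106894200236, 'cy': 193.22099909357107, 'dist_coeffs': array([-0.04239184,  0.        ,  0.        ,  0.        ,  0.        ]), 'xyz': array([0.23110985, 0.04039884, 1.54631572]), 'rotation': array([ 0.15751666, -0.15711384, -1.53617091])}
```

View pics/side0.png

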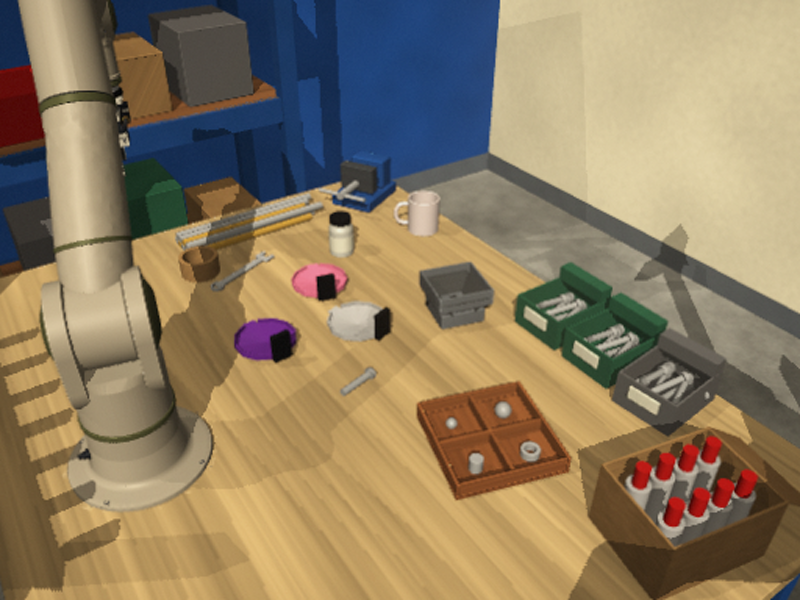

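View pics/top0.png

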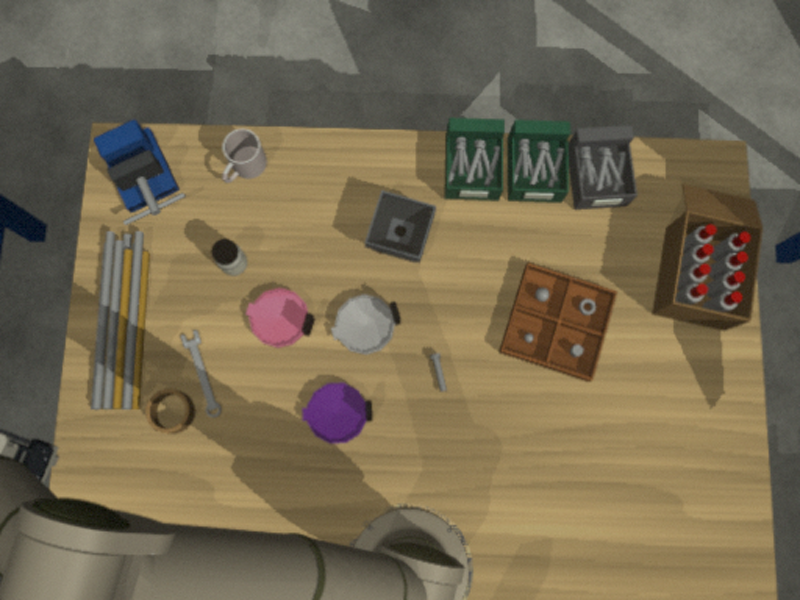

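The larger ball is at side (503,410) / top (542,295). The look-alike is the small ball at side (452,423) / top (529,337), and the roller and collar share the tray. The silver plate is at side (358,321) / top (365,322); the pink one at top (278,317) and the purple one at (337,412) are decoys. The hopper is at top (400,225). Next I take close crops to check the choice and measure.

```bash
cat > h.py <<'E'
import numpy as np,cv2
from plant import env
from scipy.spatial.transform import Rotation as R
from scipy.optimize import least_squares
def cam(n):
    i=env.camera_info(n); f=192/np.tan(np.radians(i['vfov']/2))
    K=np.array([[f,0,i['cx']],[0,f,i['cy']],[0,0,1]])
    M=R.from_rotvec(i['rotation']).as_matrix()@np.diag([1,-1,-1]) # cv cam->world
    return K,np.array(i['dist_coeffs']),M,np.array(i['xyz'])
C={n:cam(n) for n in('side','top')}
def proj(n,P):
    K,d,M,t=C[n]; P=np.atleast_2d(P)
    r=cv2.Rodrigues(M.T)[0]
    return cv2.projectPoints(P.astype(float),r,-M.T@t,K,d)[0][:,0]
def ray(n,uv):
    K,d,M,t=C[n]; u=cv2.undistortPoints(np.array([[uv]],float),K,d)[0,0]
    v=M@np.array([u[0],u[1],1]); return t,v/np.linalg.norm(v)
def tri(a,b): # side px, top px -> point, gap
    (p,u),(q,v)=ray('side',a),ray('top',b)
    s=np.linalg.lstsq(np.c_[u,-v],q-p,rcond=None)[0]
    A,B=p+s[0]*u,q+s[1]*v; return (A+B)/2,np.linalg.norm(A-B)
def onz(n,uv,z):
    p,v=ray(n,uv); return p+v*(z-p[2])/v[2]
def crop(im,x0,y0,w,h,s):
    c=cv2.resize(im[y0:y0+h,x0:x0+w,::-1],None,fx=s,fy=s,interpolation=cv2.INTER_NEAREST)
    c=np.ascontiguousarray(c)
    for x in range((x0+9)//10*10,x0+w,10):
        X=int((x+.5-x0)*s); cv2.line(c,(X,0),(X,5),(0,255,255),1); cv2.putText(c,str(x),(X-9,14),0,.32,(0,255,255),1)
    for y in range((y0+19)//10*10,y0+h,10):
        Y=int((y+.5-y0)*s); cv2.line(c,(0,Y),(5,Y),(0,255,255),1); cv2.putText(c,str(y),(6,Y+4),0,.32,(0,255,255),1)
    return c
E
python3 - <<'E'
from h import *
a,b=env.camera('side'),env.camera('top'); np.savez('im0.npz',side=a,top=b)
t=np.hstack([crop(a,264,240,105,75,3.8)[:285,:399],crop(b,315,164,84,75,3.8)[:285]])
u=np.hstack([crop(a,205,163,115,75,3.8)[:285,:437],crop(b,206,120,80,110,2.6)[:285]])
w=min(t.shape[1],u.shape[1]);W=max(t.shape[1],u.shape[1])
p=lambda x:np.pad(x,((0,0),(0,W-x.shape[1]),(0,0)))
o=np.vstack([p(t),p(u)]);print(o.shape);cv2.imwrite('pics/c1.png',o)
E
```

```text
(570, 718, 3)
```

View pics/c1.png

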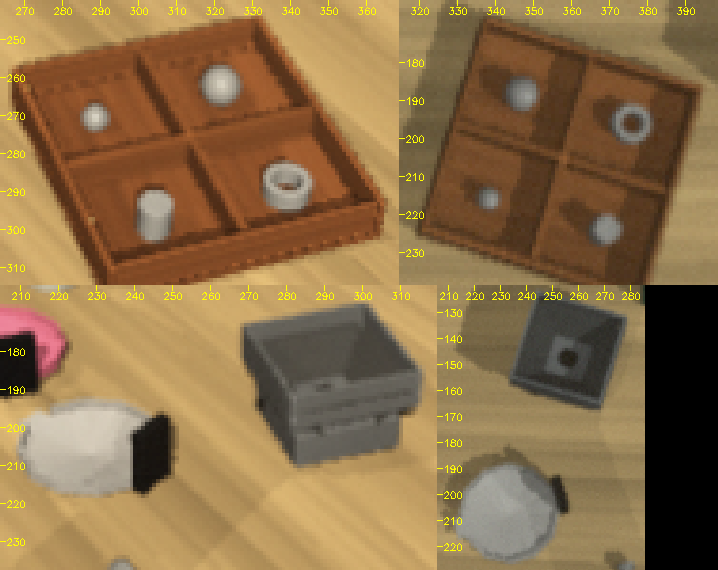

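```bash
cat > m.py <<'E'
from h import *
def fill(n,polys):
    S=8; m=np.zeros((384*S,512*S),np.uint8) if 0 else None
    out=np.zeros((384,512),np.float32)
    m=np.zeros((384*4,512*4),np.uint8)
    for P in polys:
        h=cv2.convexHull(((proj(n,P)+.5)*4*16-8*4/4).astype(np.int32))
        cv2.fillConvexPoly(m,h,1,cv2.LINE_8,4)
    return cv2.resize(m.astype(np.float32),(512,384),interpolation=cv2.INTER_AREA)
def handle(p):
    x,y,z,a=p; c,s=np.cos(a),np.sin(a)
    B=np.array([[-67+i,j,k] for i in(-6,6) for j in(-20,20) for k in(20,72)])/1000
    return B@np.array([[c,-s,0],[s,c,0],[0,0,1]]).T+[x,y,z]
def disc(p):
    x,y,z,a=p; t=np.linspace(0,2*np.pi,72)
    q=np.array([x,y,z+.0265])+np.c_[.06*np.cos(t),.06*np.sin(t),0*t]
    return q
E
python3 - <<'E'
from m import *
from scipy.optimize import minimize
d=np.load('im0.npz')
def mask(n,kind,box):
    im=d[n]; hsv=cv2.cvtColor(im,cv2.COLOR_RGB2HSV); S,V=hsv[...,1].astype(int),hsv[...,2].astype(int)
    m={'grey':(S<70)&(V>60),'black':V<45}[kind].astype(np.uint8)
    x0,y0,x1,y1=box; o=np.zeros_like(m); o[y0:y1,x0:x1]=m[y0:y1,x0:x1]
    _,l,st,ce=cv2.connectedComponentsWithStats(o); k=1+np.argmax(st[1:,4])
    return (l==k).astype(np.float32),ce[k],st[k]
for nm,bs,bt in(('big',(308,252,335,275),(338,178,358,200)),('small',(280,262,298,280),(328,208,346,224))):
    a=mask('side','grey',bs);b=mask('top','grey',bt)
    print(nm,a[1],a[2],b[1],b[2],tri(a[1],b[1]), onz('top',b[1],.021))
M={}
for n,bh,bp in(('side',(236,192,256,222),(205,185,250,222)),('top',(245,190,262,212),(208,182,256,230))):
    M[n]=(mask(n,'black',bh)[0],mask(n,'grey',bp)[0]); print(n,M[n][0].sum(),M[n][1].sum(),mask(n,'grey',bp)[2])
def cost(p):
    e=0
    for n in M:
        h=fill(n,[handle(p)]); D=np.clip(fill(n,[disc(p)])-h,0,1)
        e+=((h-M[n][0])**2).sum()*2+((D-M[n][1])**2).sum()
    return e
x0=onz('top',(233,206),.03)
best=None
for a in (1.4,1.7,1.9):
    r=minimize(cost,[x0[0],x0[1],0,a],method='Nelder-Mead',options=dict(initial_simplex=np.array([x0[0],x0[1],0,a])+np.vstack([np.zeros(4),np.diag([.01,.01,.01,.2])]),xatol=1e-4,fatol=.1))
    print(r.x,r.fun)
a,b=d['side'],d['top']
o=np.hstack([crop(a,265,164,55,62,7),crop(b,228,118,58,62,7)]);cv2.imwrite('pics/c2.png',o);print(o.shape)
E
```

```text
big [321.3875 261.75  ] [317 257  10  10  80] [346.5        188.13793103] [343 184   8   9  58] (array([ 0.56893663, -0.27040608,  0.02195675]), np.float64(0.0011595885457177102)) [ 0.56862841 -0.27029304  0.021     ]
small [288.5        270.29411765] [286 267   6   7  34] [337.96 215.6 ] [336 213   5   6  25] (array([ 0.47628703, -0.24202447,  0.01661725]), np.float64(0.0008939120119502908)) [ 0.47518216 -0.24099857  0.021     ]
side 145.0 669.0 [210 193  35  25 669]
top 27.0 1179.0 [ 212  188   42   39 1179]
[ 0.49163117  0.1050144  -0.00578417  1.9876099 ] 333.25
[ 0.49329972  0.10499745 -0.00554263  1.96243478] 331.1484375
[ 0.49331572  0.10500694 -0.00532968  1.96178578] 330.55078125
(434, 791, 3)
```

View pics/c2.png

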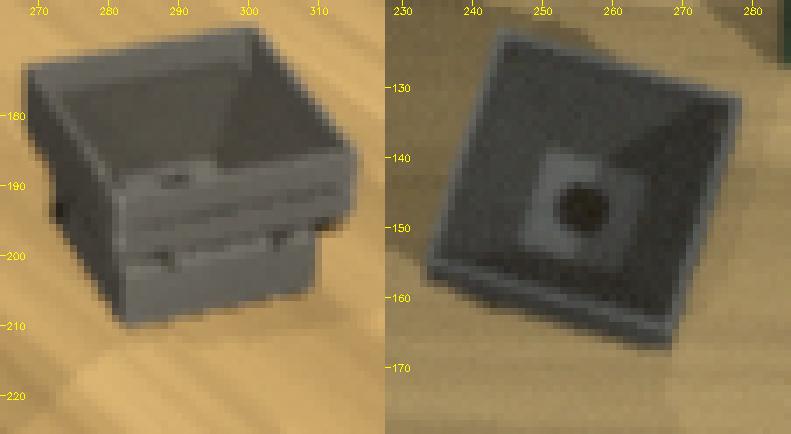

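The side crop shows the hopper's rim corners at (268,173), (301.5,167.5), (315.5,184.5) and (281.5,189.5). In the top crop they are at (243.5,122), (278.5,131), (269,165) and (233.5,155). The ball height measures 22 mm, as expected (21 mm). The plate mask needs a better threshold.

Run:
```python
from m import *
from scipy.optimize import minimize
d=np.load('im0.npz')
S=np.array([(268,173),(301.5,167.5),(315.5,184.5),(281.5,189.5)]);T=np.array([(243.5,122),(278.5,131),(269,165),(233.5,155)])
print([np.round(tri(a,b)[0],4) for a,b in zip(S,T)],[round(tri(a,b)[1],4) for a,b in zip(S,T)])
def sq(p):
    c,s=np.cos(p[3]),np.sin(p[3]); B=np.array([[60,60,0],[60,-60,0],[-60,-60,0],[-60,60,0]])/1000
    return B@np.array([[c,-s,0],[s,c,0],[0,0,1]]).T+p[:3]
r=least_squares(lambda p:np.r_[(proj('side',sq(p))-S).ravel(),(proj('top',sq(p))-T).ravel()],[.65,.05,.085,0])
print('hop',r.x,np.round(r.fun,1))
M={}
for n,bh,bp in(('side',(236,192,256,222),(205,185,250,222)),('top',(245,190,262,212),(208,182,256,230))):
    im=d[n]; hsv=cv2.cvtColor(im,cv2.COLOR_RGB2HSV); s,V=hsv[...,1].astype(int),hsv[...,2].astype(int)
    def bx(m,b):
        o=np.zeros((384,512),np.uint8); o[b[1]:b[3],b[0]:b[2]]=m[b[1]:b[3],b[0]:b[2]]
        k=cv2.connectedComponentsWithStats(o); i=1+np.argmax(k[2][1:,4]); return (k[1]==i).astype(np.float32)
    M[n]=(bx(V<60,bh),bx((s<60)&(V>85),bp))
    print(n,M[n][0].sum(),M[n][1].sum())
    if n=='top':
        for y in range(190,210): print(' '.join(f'{V[y,x]:3d}/{s[y,x]:3d}' for x in range(246,260)))
def model(p):
    o={}
    for n in M:
        h=fill(n,[handle(p)]); o[n]=(h,np.clip(fill(n,[disc(p)])-h,0,1))
    return o
def cost(p):
    o=model(p); return sum(((o[n][0]-M[n][0])**2).sum()*2+((o[n][1]-M[n][1])**2).sum() for n in M)
for a in (1.6,1.9):
    s0=np.array([.493,.105,0,a])
    r=minimize(cost,s0,method='Nelder-Mead',options=dict(initial_simplex=s0+np.vstack([np.zeros(4),np.diag([.01,.01,.01,.2])]),xatol=1e-4,fatol=.1))
    print(r.x,r.fun)
p=r.x;o=model(p)
for n in M: print(n,[round(float(v),1) for k in(0,1) for v in (o[n][k].sum(),M[n][k].sum(),((o[n][k]-M[n][k])**2).sum())])
v=[]
for n,(x,y) in(('side',(200,180)),('top',(206,178))):
    im=d[n].astype(float)*.5; im[...,0]+=127*np.clip(o[n][0]+o[n][1],0,1); im[...,1]+=127*(M[n][0]+M[n][1])
    v.append(crop(im.astype(np.uint8),x,y,60,55,6.6))
cv2.imwrite('pics/c3.png',np.hstack(v))
```

```text
[array([0.7113, 0.0995, 0.0915]), array([ 0.6998, -0.0263,  0.1641]), array([ 0.6664, -0.0376,  0.1021]), array([0.6923, 0.1039, 0.0013])] [np.float64(0.1088), np.float64(0.0257), np.float64(0.1094), np.float64(0.032)]
hop [0.69963324 0.03697236 0.08285619 0.32517693] [ 18.7  -7.3  15.3   9.7 -18.5   9.1 -15.4  -8.7 -10.7   8.5 -10.8 -10.6
   9.8 -11.    9.9   9.4]
side 160.0 653.0
top 45.0 1149.0
145/102 147/104 147/109 149/110 144/104 149/108 148/105 146/103 146/101 149/104 148/103 144/104 145/106 144/106
130/106 143/107 148/103 149/108 148/103 147/102 146/103 146/105 145/107 148/103 148/105 146/105 149/104 150/104
111/101 130/104 147/104 146/107 134/110 132/106 126/107 141/110 144/106 145/104 148/105 147/106 149/103 148/105
 96/ 80 108/ 97 124/105 123/102  96/101  80/ 96  74/103 118/104 135/106 140/106 139/106 144/104 143/103 143/105
 94/ 43  91/ 81  95/ 91  81/107  51/ 95  48/ 69  44/ 99  83/ 95 117/105 128/108 127/104 132/102 131/103 133/102
 92/ 19  93/ 44  90/ 79  69/100  45/ 74  39/ 59  41/ 87  71/101 118/102 127/104 129/107 130/104 128/104 127/102
102/ 15  92/ 22  90/ 42  70
[... 1050 characters left out ...]
93  49/104  98/107 131/101 139/105 141/103
144/ 18 143/ 14 146/ 16 133/ 13 112/ 18 106/ 14  88/ 29  48/ 58  42/ 73  50/112 107/100 135/108 142/104 146/101
141/ 13 142/ 13 139/ 11 120/ 17 108/ 17 115/ 18 113/ 32  85/ 66  78/ 92  94/106 125/108 145/106 149/101 147/106
138/ 13 139/ 15 138/ 17 114/ 18 108/ 21 128/ 22 133/ 61 120/ 89 127/106 146/105 148/103 152/101 154/104 150/105
138/ 18 139/ 15 134/ 15 109/ 14 109/ 14 132/ 23 145/ 72 154/ 96 149/108 154/106 155/104 157/102 155/104 155/107
[ 0.4928451   0.10449779 -0.00440845  1.95751286] 233.875
[ 0.49330926  0.10512267 -0.0053538   1.95226624] 230.5703125
side [172.1, 160.0, 8.2, 566.8, 653.0, 75.5]
top [71.8, 45.0, 21.3, 1035.2, 1149.0, 95.9]
```

View pics/c3.png

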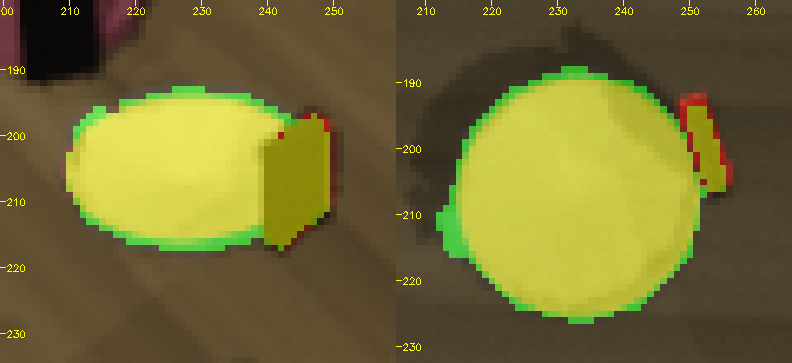

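Run:
```python
from m import *
from scipy.optimize import minimize
d=np.load('im0.npz')
S=np.array([(301.5,167.5),(315.5,184.5),(281.5,189.5),(268,173)]);T=np.array([(243.5,122),(278.5,131),(269,165),(233.5,155)])
print([np.round(tri(a,b)[0],4) for a,b in zip(S,T)],[round(tri(a,b)[1],4) for a,b in zip(S,T)])
def sq(p):
    c,s=np.cos(p[3]),np.sin(p[3]); B=np.array([[60,60,0],[60,-60,0],[-60,-60,0],[-60,60,0]])/1000
    return B@np.array([[c,-s,0],[s,c,0],[0,0,1]]).T+p[:3]
r=least_squares(lambda p:np.r_[(proj('side',sq(p))-S).ravel(),(proj('top',sq(p))-T).ravel()],[.65,.05,.085,-.2])
print('hop',r.x,np.round(r.fun,1))
M={}
for n,bh,bp in(('side',(236,192,256,222),(205,185,250,222)),('top',(248,192,262,212),(208,182,256,230))):
    im=d[n]; hsv=cv2.cvtColor(im,cv2.COLOR_RGB2HSV); s,V=hsv[...,1].astype(int),hsv[...,2].astype(int)
    def bx(m,b):
        o=np.zeros((384,512),np.uint8); o[b[1]:b[3],b[0]:b[2]]=m[b[1]:b[3],b[0]:b[2]]
        k=cv2.connectedComponentsWithStats(o); i=1+np.argmax(k[2][1:,4]); return (k[1]==i).astype(np.float32)
    M[n]=(bx(V<80,bh),bx((s<60)&(V>85),bp))
def model(p):
    q=[p[0],p[1],p[2],p[3]]; o={}
    t=np.linspace(0,2*np.pi,72); c,s=np.cos(p[3]),np.sin(p[3])
    D=[np.array([p[0],p[1],p[2]+z])+np.c_[rr*np.cos(t),rr*np.sin(t),0*t] for rr,z in((p[4],.0265),(.04,0))]
    lip=np.array([[l*c-w*s+p[0],l*s+w*c+p[1],p[2]+.019] for l,w in((.05,.012),(.066,.012),(.066,-.012),(.05,-.012))])
    for n in M:
        h=fill(n,[handle(q)]); o[n]=(h,np.clip(fill(n,[np.vstack(D),lip])-h,0,1))
    return o
def cost(p,fz):
    if fz: p=np.r_[p[:2],0,p[3:]]
    o=model(p); return sum(((o[n][0]-M[n][0])**2).sum()*2+((o[n][1]-M[n][1])**2).sum() for n in M)
for fz in(0,1):
    s0=np.array([.493,.105,0,1.9,.061])
    r=minimize(cost,s0,(fz,),method='Nelder-Mead',options=dict(initial_simplex=s0+np.vstack([np.zeros(5),np.diag([.01,.01,.01,.2,.003])]),xatol=1e-4,fatol=.1,maxiter=600))
    x=r.x; print(fz,x,r.fun,'handle',x[0]-.067*np.cos(x[3]),x[1]-.067*np.sin(x[3]))
b=np.array([0.5689,-.2704]);
# tray corners top px (outer, z=.034)
Tc=np.array([(337,170),(393,187),(380,243),(321,224.5)])
print([np.round(onz('top',c,.034)[:2],3) for c in Tc])
print(R.from_rotvec(env.sense()['tcp_rot']).as_matrix().round(3))
```

```text
[array([0.7708, 0.0777, 0.0811]), array([ 0.7388, -0.0367,  0.0873]), array([ 0.6219, -0.0084,  0.0958]), array([0.6538, 0.1073, 0.0852])] [np.float64(0.0053), np.float64(0.0006), np.float64(0.0031), np.float64(0.0009)]
hop [ 0.6962638   0.0350171   0.08742112 -0.25663781] [-1.  -1.3  0.3  0.2 -0.4  2.1 -0.4 -0.6  0.3 -1.   0.5 -0.2 -0.  -0.1
 -0.3 -0.2]
0 [ 0.49443979  0.10577942 -0.00478498  1.93950241  0.06300529] 96.12890625 handle 0.5185871782334436 0.04328219112890105
1 [0.49284554 0.10452954 0.0054875  1.95684986 0.06226572] 156.9375 handle 0.5180734094121189 0.04246058962231853
[array([ 0.627, -0.237]), array([ 0.574, -0.423]), array([ 0.387, -0.375]), array([ 0.442, -0.183])]
[[-0.955  0.295 -0.   ]
 [ 0.295  0.955 -0.001]
 [-0.    -0.001 -1.   ]]
```

Measured: ball (0.569,-0.270,0.022), plate centre (0.494,0.105) with yaw 1.945, handle (0.518,0.043), hopper mouth (0.696,0.035,0.087) with yaw -0.257, and tray yaw -0.285. All of it fits the sizes given. Moving over the ball; the tool is already aligned with the tray.

```bash
python3 -m pendant '[[[-13,-17,0],0,0],[[-26,-34,0],0,0],[[-26,-34,0],0,0],[[-26,-34,0],0,0],[[-26,-34,0],0,0],[[-26,-34,0],0,0],[[-26,-34,0],0,0],[[-26,-34,0],0,0],[[-26,-34,0],0,0],[[-26,-34,0],0,0]]' 15
python3 -m pendant '[[[-26,-34,0],0,0],[[-26,-34,0],0,0],[[-26,-34,0],0,0],[[-26,-34,0],0,0],[[-26,-34,0],0,0],[[-26,-34,0],0,0],[[-26,-34,0],0,0],[[-26,-34,0],0,0],[[-26,-34,0],0,0],[[-26,-34,0],0,0]]'
python3 -m pendant '[[[-26,-34,0],0,0],[[-26,-34,0],0,0],[[-26,-34,0],0,0],[[-26,-34,0],0,0],[[-13,-17,0],0,0],[[0,0,0],0,0],[[0,0,0],0,0]]'
cat > s.py <<'E'
from h import *
import sys
s=env.sense(); Rm=R.from_rotvec(s['tcp_rot']).as_matrix(); p=s['tool_pos']
print('t',s['time'],'p',p.round(4),'y-yaw',np.arctan2(Rm[1,1],Rm[0,1]).round(4),'tilt',Rm[:,2].round(3),'F',s['wrist_force'].round(1),'w',round(float(s['grip_width'])*93,1),'g',round(float(s['grip_force']),1),'q7',s['q'][6].round(2))
if len(sys.argv)>3: print('mm in tool',(Rm.T@(np.array(sys.argv[1:4],float)-p)*1000).round(1))
E
python3 s.py .5689 -.2704 .034
```

```text
time: 1.45
tool_pos: [0.3551, 0.3098, 0.2377]
tcp_rot: [0.469, 3.106, 0.0]
wrist_force: [0.9, 0.3, 0.4]
grip_width: 0.497
grip_force: 0.0
time: 2.7
tool_pos: [0.5031, -0.0918, 0.2377]
tcp_rot: [0.469, 3.106, 0.0]
wrist_force: [0.6, 0.5, 0.1]
grip_width: 0.501
grip_force: 0.0
time: 3.58
tool_pos: [0.569, -0.2694, 0.2374]
tcp_rot: [-0.467, -3.106, -0.002]
wrist_force: [0.1, 0.2, -0.1]
grip_width: 0.5
grip_force: 0.0
t 3.575 p [ 0.569  -0.2694  0.2374] y-yaw 1.2723 tilt [-0.001  0.001 -1.   ] F [ 0.1  0.2 -0.1] w 46.5 g 0.0 q7 1.71
mm in tool [ -0.4  -1.1 203.4]
```

```bash
python3 -m pendant '[[[0,-1,20],0,0],[[0,0,35],0,0],[[0,0,35],0,0],[[0,0,35],0,0],[[0,0,30],0,0],[[0,0,8],0,0],[[0,0,0],0,0]]'
python3 - <<'E'
from h import *
a,b=env.camera('side'),env.camera('top')
cv2.imwrite('pics/c4.png',np.hstack([crop(a,280,225,80,75,5),crop(b,315,160,75,75,5)]))
p=env.sense()['tool_pos'];print(p,proj('side',p),proj('top',p))
E
```

```text
time: 4.45
tool_pos: [0.5691, -0.2713, 0.075]
tcp_rot: [-0.468, -3.106, -0.001]
wrist_force: [-0.4, -0.2, -0.0]
grip_width: 0.503
grip_force: 0.0
[ 0.56967676 -0.27199191  0.07593919] [[323.49514072 247.39954014]] [[350.43927977 184.24679551]]
```

View pics/c4.png

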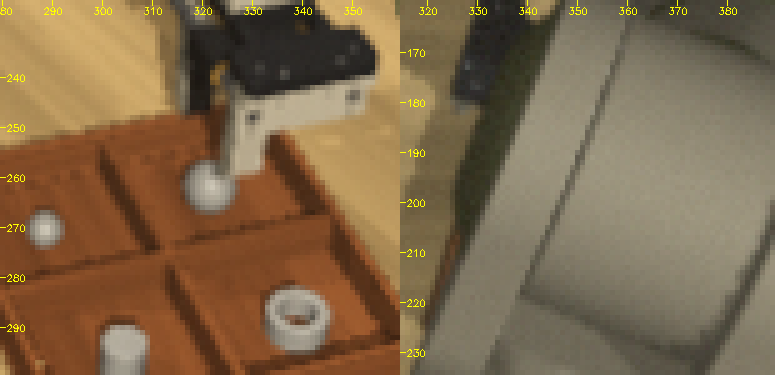

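The near fingertip is at side (328,258) and the ball at (321,262), between the fingers as predicted. Descending and gripping.

```bash
python3 -m pendant '[[[0,0,10],0,0],[[0,0,15],0,0],[[0,0,10],0,0],[[0,0,6],0,0],[[0,0,0],0,0],[[0,0,0],0,-0.2],[[0,0,0],0,-0.35],[[0,0,0],0,-0.5],[[0,0,0],0,-0.5],[[0,0,0],0,-0.5]]' 15; python3 s.py
```

```text
time: 5.8
tool_pos: [0.5692, -0.2722, 0.0339]
tcp_rot: [0.469, 3.106, -0.0]
wrist_force: [-0.2, -0.0, 1.6]
grip_width: 0.312
grip_force: 15.0
t 5.8 p [ 0.5692 -0.2722  0.0339] y-yaw 1.271 tilt [ 0.001 -0.    -1.   ] F [-0.2 -0.   1.6] w 29.0 g 15.0 q7 1.75
```

```bash
python3 -m pendant '[[[0,0,-10],0,-0.5],[[0,0,-20],0,-0.5],[[0,0,-30],0,-0.5],[[0,0,-30],0,-0.5],[[0,0,-20],0,-0.5],[[0,0,-10],0,-0.5]]'
python3 -m pendant '[[[9,17,0],0,-0.5],[[18,34,0],0,-0.5],[[18,34,0],0,-0.5],[[18,34,0],0,-0.5],[[18,34,0],0,-0.5],[[18,34,0],0,-0.5],[[18,34,0],0,-0.5],[[18,34,0],0,-0.5],[[18,34,0],0,-0.5],[[18,34,0],0,-0.5]]'
python3 -m pendant '[[[12,17,0],-0.066,-0.5],[[0,0,0],-0.076,-0.5],[[0,0,0],-0.076,-0.5],[[0,0,0],-0.076,-0.5],[[0,0,0],-0.076,-0.5],[[0,0,0],-0.076,-0.5],[[0,0,0],-0.076,-0.5],[[0,0,0],-0.076,-0.5],[[0,0,0],-0.076,-0.5],[[0,0,0],0,-0.5]]'
python3 s.py .494 .1055 .039
python3 - <<'E'
from h import *
a,b=env.camera('side'),env.camera('top')
cv2.imwrite('pics/c5.png',np.hstack([crop(a,195,140,80,90,5),crop(b,200,160,80,90,5)]))
p=env.sense()['tool_pos'];print(proj('side',p-[0,0,.012]),proj('top',p))
E
```

```text
time: 6.55
tool_pos: [0.5694, -0.2724, 0.1561]
tcp_rot: [0.469, 3.104, -0.001]
wrist_force: [-0.5, -0.6, -2.6]
grip_width: 0.315
grip_force: 15.0
time: 7.8
tool_pos: [0.4992, 0.089, 0.1529]
tcp_rot: [-0.467, -3.105, 0.001]
wrist_force: [0.7, -0.5, -1.5]
grip_width: 0.312
grip_force: 15.0
time: 9.05
tool_pos: [0.494, 0.1063, 0.1533]
tcp_rot: [0.586, -3.086, 0.0]
wrist_force: [1.0, 0.7, -1.1]
grip_width: 0.312
grip_force: 15.0
t 9.05 p [0.494  0.1063 0.1533] y-yaw 1.946 tilt [-0.001 -0.    -1.   ] F [ 1.   0.7 -1.1] w 29.0 g 15.0 q7 1.59
mm in tool [ 1.000e-01 -7.000e-01  1.143e+02]
[[226.57733306 173.16058387]] [[231.14156967 199.40012108]]
```

View pics/c5.png

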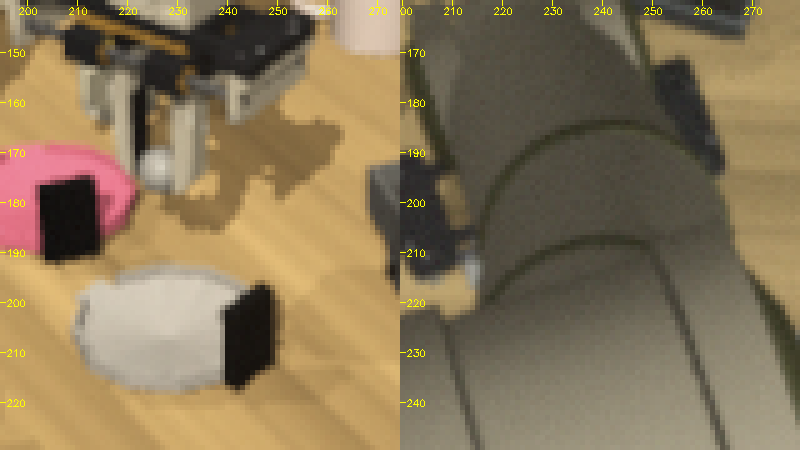

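The ball is held at side (226,173), exactly where predicted. The plate is undisturbed below it. Lowering.

```bash
python3 -m pendant '[[[0,0,10],0,-0.5],[[0,0,25],0,-0.5],[[0,0,30],0,-0.5],[[0,0,20],0,-0.5],[[0,0,10],0,-0.5],[[0,0,8],0,-0.5],[[0,0,5],0,-0.5],[[0,0,3],0,-0.5],[[0,0,0],0,-0.5],[[0,0,0],0,-0.5]]'; python3 s.py .494 .1055 .038
```

```text
time: 10.4
tool_pos: [0.4948, 0.1067, 0.043]
tcp_rot: [-0.584, 3.086, 0.0]
wrist_force: [-0.2, 0.4, -1.0]
grip_width: 0.313
grip_force: 15.0
t 10.4 p [0.4948 0.1067 0.043 ] y-yaw 1.9449 tilt [ 0.001  0.    -1.   ] F [-0.2  0.4 -1. ] w 29.1 g 15.0 q7 1.57
mm in tool [ 1.1 -0.8  5. ]
```

```bash
python3 -m pendant '[[[0,-1,2],0,-0.5],[[0,0,1],0,-0.5],[[0,0,0],0,-0.5],[[0,0,0],0,-0.5]]';  python3 -m pendant '[[[0,0,1],0,-0.5],[[0,0,0],0,-0.5],[[0,0,0],0,-0.5]]'; python3 s.py
```

```text
time: 10.9
tool_pos: [0.495, 0.1058, 0.0396]
tcp_rot: [-0.584, 3.087, -0.0]
wrist_force: [0.5, 0.5, -1.4]
grip_width: 0.313
grip_force: 15.0
time: 11.28
tool_pos: [0.495, 0.1058, 0.0387]
tcp_rot: [-0.584, 3.087, 0.0]
wrist_force: [-0.7, -0.6, 1.2]
grip_width: 0.311
grip_force: 15.0
t 11.275 p [0.495  0.1058 0.0387] y-yaw 1.9451 tilt [ 0.  0. -1.] F [-0.7 -0.6  1.2] w 28.9 g 15.0 q7 1.57
```

The force changed from -1.4 to +1.2 N, so the ball touches the plate. Releasing slowly and rising.

```bash
python3 -m pendant '[[[0,0,0],0,-0.4],[[0,0,0],0,-0.34],[[0,0,0],0,-0.28],[[0,0,0],0,-0.22],[[0,0,0],0,-0.18],[[0,0,0],0,-0.18],[[0,0,-5],0,-0.18],[[0,0,-15],0,-0.18],[[0,0,-30],0,-0.18],[[0,0,-40],0,-0.18]]' 
python3 -m pendant '[[[0,0,-30],0,-0.18],[[0,-15,-10],0,-0.1],[[0,-25,0],0,-0.1],[[0,-20,0],0,-0.1],[[0,-6,0],0,-0.1],[[0,0,0],0,-0.1],[[0,0,0],0,-0.1],[[0,0,0],0,-0.1]]' 60
python3 - <<'E'
from m import *
a,b=env.camera('side'),env.camera('top')
np.savez('im1.npz',side=a,top=b)
cv2.imwrite('pics/c6.png',np.hstack([crop(a,195,150,80,80,5),crop(b,200,160,80,80,5)]))
dc=[.494,.1055]
print('ball exp',proj('side',[*dc,.0255]),proj('top',[*dc,.0255]))
# side handle mask centroid vs model
V=cv2.cvtColor(a,cv2.COLOR_RGB2HSV)[...,2]; o=np.zeros_like(V); o[192:222,236:256]=V[192:222,236:256]<60
k=cv2.connectedComponentsWithStats(o); i=1+np.argmax(k[2][1:,4]); print('handle',k[2][i],k[3][i])
h=fill('side',[handle([*dc,0,1.945])]); ys,xs=np.nonzero(h>.5); print(xs.mean(),ys.mean(),xs.min(),xs.max(),ys.min(),ys.max())
E
python3 s.py .5185 .0432 .053
```

```text
time: 12.52
tool_pos: [0.4945, 0.1057, 0.13]
tcp_rot: [0.584, -3.086, 0.0]
wrist_force: [0.3, 0.1, 0.2]
grip_width: 0.407
grip_force: 0.0
time: 13.52
tool_pos: [0.5188, 0.045, 0.1686]
tcp_rot: [0.586, -3.086, -0.0]
wrist_force: [0.7, -0.7, 0.5]
grip_width: 0.449
grip_force: 0.0
ball exp [[227.8432855 203.3920938]] [[232.98076795 206.73523697]]
handle [240 197  10  21 156] [244.25641026 206.97435897]
244.4939024390244 205.20731707317074 240 249 195 215
t 13.625 p [0.519  0.0449 0.1686] y-yaw 1.9459 tilt [-0.  0. -1.] F [0.2 0.2 0.8] w 41.9 g 0.0 q7 1.71
mm in tool [  1.   -1.4 115.6]
```

View pics/c6.png

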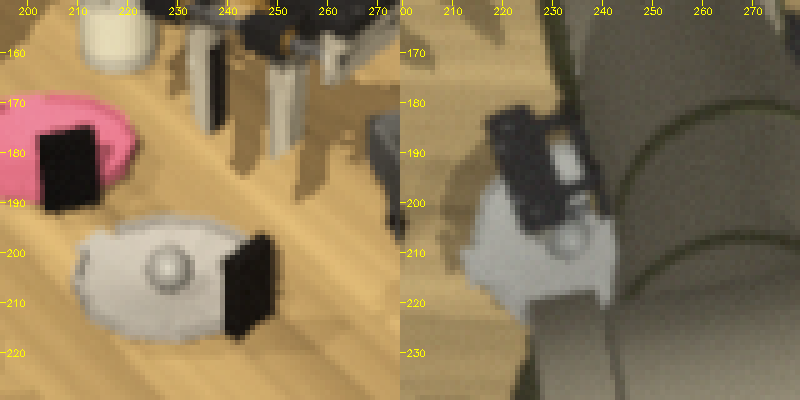

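The ball rests at side (228,203.5), and the expected plate centre is (227.8,203.4), so it is centred. The fingers straddle the handle line. Descending to grip the handle.

```bash
python3 -m pendant '[[[1,-1.5,12],0,-0.1],[[0,0,30],0,-0.1],[[0,0,30],0,-0.1],[[0,0,22],0,-0.1],[[0,0,14],0,-0.1],[[0,0,9],0,-0.1],[[0,0,0],0,-0.1],[[0,0,0],0,-0.1]]' 60
python3 s.py .5185 .0432 .051
python3 - <<'E'
from h import *
a,b=env.camera('side'),env.camera('top')
cv2.imwrite('pics/c7.png',np.hstack([crop(a,195,150,80,80,5),crop(b,200,160,80,80,5)]))
E
```

```text
time: 14.62
tool_pos: [0.519, 0.0426, 0.0522]
tcp_rot: [-0.584, 3.086, -0.0]
wrist_force: [0.0, -0.2, -0.1]
grip_width: 0.452
grip_force: 0.0
t 14.625 p [0.519  0.0426 0.0522] y-yaw 1.945 tilt [ 0.001  0.    -1.   ] F [ 0.  -0.2 -0.1] w 42.0 g 0.0 q7 1.7
mm in tool [0.3 0.7 1.2]
```

View pics/c7.png

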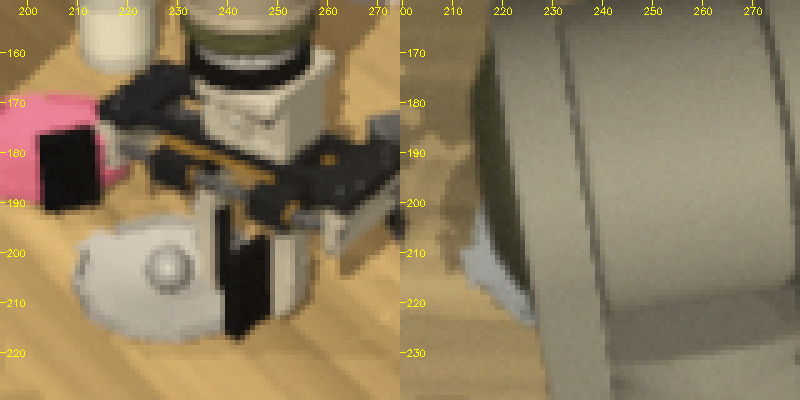

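The fingers straddle the black handle (side 240–249) and the ball sits still at (228,203). Closing gradually.

```bash
python3 -m pendant '[[[0,0,0],0,-0.25],[[0,0,0],0,-0.4],[[0,0,0],0,-0.5],[[0,0,0],0,-0.58],[[0,0,0],0,-0.65],[[0,0,0],0,-0.7],[[0,0,0],0,-0.74],[[0,0,0],0,-0.8],[[0,0,0],0,-1],[[0,0,0],0,-1]]' 60
python3 s.py
```

```text
time: 15.98
tool_pos: [0.5187, 0.0426, 0.0516]
tcp_rot: [-0.584, 3.087, 0.0]
wrist_force: [0.4, -0.1, -0.2]
grip_width: 0.124
grip_force: 59.9
t 15.975 p [0.5187 0.0426 0.0516] y-yaw 1.9451 tilt [ 0.  0. -1.] F [ 0.4 -0.1 -0.2] w 11.5 g 59.9 q7 1.7
```

Now lift gently, 125 mm in all.

```bash
python3 -m pendant '[[[0,0,-1],0,-1],[[0,0,-2],0,-1],[[0,0,-3],0,-1],[[0,0,-4],0,-1],[[0,0,-5],0,-1],[[0,0,-6],0,-1],[[0,0,-6],0,-1],[[0,0,-6],0,-1],[[0,0,-6],0,-1],[[0,0,-6],0,-1]]'
python3 - <<'E'
from h import *
a=env.camera('side')
cv2.imwrite('pics/c8.png',crop(a,195,140,80,80,6)); p=env.sense()['tool_pos']
c=p+.067*np.array([np.cos(1.945),np.sin(1.945),0]); c[2]+=-.052+.0255; print(proj('side',c))
E
python3 s.py
```

```text
time: 17.23
tool_pos: [0.5187, 0.0426, 0.0971]
tcp_rot: [-0.584, 3.087, -0.0]
wrist_force: [-0.6, 0.2, -1.7]
grip_width: 0.128
grip_force: 59.9
[[227.61042744 191.90522392]]
t 17.275 p [0.519  0.0426 0.0977] y-yaw 1.9449 tilt [ 0.001  0.    -1.   ] F [-0.3 -0.6 -2.4] w 11.8 g 59.9 q7 1.7
```

View pics/c8.png

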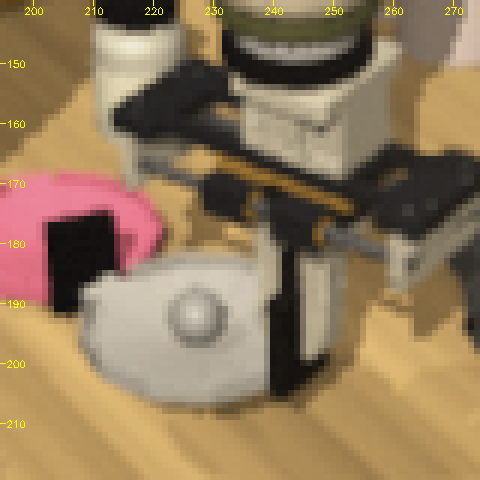

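The plate hangs level with the ball centred at (227,192); predicted (227.6,191.9). Continuing up, then over to the turning place.

```bash
python3 -m pendant '[[[0,0,-4],0,-1],[[0,0,-6],0,-1],[[0,0,-8],0,-1],[[0,0,-8],0,-1],[[0,0,-8],0,-1],[[0,0,-8],0,-1],[[0,0,-8],0,-1],[[0,0,-8],0,-1],[[0,0,-8],0,-1],[[0,0,-6],0,-1]]'
python3 -m pendant '[[[0,0,-3],0,-1],[[0,0,-1],0,-1],[[0.5,1,0],0,-1],[[1,2,0],0,-1],[[1.5,4,0],0,-1],[[2,5.5,0],0,-1],[[2.5,6.5,0],0,-1],[[2.5,6.5,0],0,-1],[[2.5,6.5,0],0,-1],[[2.5,6.5,0],0,-1]]'
python3 -m pendant '[[[2.5,6.5,0],0,-1],[[2.5,6.5,0],0,-1],[[2,5,0],0,-1],[[1.5,3.5,0],0,-1],[[1,2,0],0,-1],[[0.5,1,0],0,-1],[[0,0,0],0.01,-1],[[0,0,0],0.02,-1],[[0,0,0],0.03,-1],[[0,0,0],0.04,-1]]'
python3 s.py
```

```text
time: 18.52
tool_pos: [0.5188, 0.0426, 0.1692]
tcp_rot: [-0.584, 3.086, -0.0]
wrist_force: [-0.5, -0.3, -3.3]
grip_width: 0.125
grip_force: 59.9
time: 19.77
tool_pos: [0.4903, 0.0733, 0.1727]
tcp_rot: [-0.585, 3.087, -0.0]
wrist_force: [0.1, -0.1, -2.6]
grip_width: 0.124
grip_force: 59.9
time: 21.02
tool_pos: [0.4724, 0.092, 0.1726]
tcp_rot: [-0.425, 3.113, 0.0]
wrist_force: [-0.2, -0.1, -1.8]
grip_width: 0.121
grip_force: 59.9
t 21.025 p [0.4724 0.092  0.1726] y-yaw 1.8422 tilt [ 0.  0. -1.] F [-0.2 -0.1 -1.8] w 11.3 g 59.9 q7 1.52
```

```bash
python3 -m pendant '[[[0,0,0],0.05,-1],[[0,0,0],0.05,-1],[[0,0,0],0.05,-1],[[0,0,0],0.05,-1],[[0,0,0],0.05,-1],[[0,0,0],0.05,-1],[[0,0,0],0.05,-1],[[0,0,0],0.05,-1],[[0,0,0],0.05,-1],[[0,0,0],0.05,-1]]'
python3 -m pendant '[[[0,0,0],0.05,-1],[[0,0,0],0.05,-1],[[0,0,0],0.05,-1],[[0,0,0],0.05,-1],[[0,0,0],0.05,-1],[[0,0,0],0.05,-1],[[0,0,0],0.05,-1],[[0,0,0],0.05,-1],[[0,0,0],0.05,-1],[[0,0,0],0.05,-1]]'
python3 -m pendant '[[[0,0,0],0.05,-1],[[0,0,0],0.05,-1],[[0,0,0],0.05,-1],[[0,0,0],0.05,-1],[[0,0,0],0.05,-1],[[0,0,0],0.05,-1],[[0,0,0],0.05,-1],[[0,0,0],0.05,-1],[[0,0,0],0.05,-1],[[0,0,0],0.05,-1]]'
python3 -m pendant '[[[0,0,0],0.05,-1],[[0,0,0],0.05,-1],[[0,0,0],0.05,-1],[[0,0,0],0.05,-1],[[0,0,0],0.05,-1],[[0,0,0],0.05,-1],[[0,0,0],0.05,-1],[[0,0,0],0.05,-1],[[0,0,0],0.05,-1],[[0,0,0],0.05,-1]]'
python3 -m pendant '[[[0,0,0],0.04,-1],[[0,0,0],0.03,-1],[[0,0,0],0.02,-1],[[0,0,0],0.01,-1],[[0,0,0],0,-1],[[0,0,0],0,-1],[[0,0,0],0,-1],[[0,0,0],0,-1]]'
python3 - <<'E'
from h import *
a,b=env.camera('side'),env.camera('top'); np.savez('im2.npz',side=a,top=b)
cv2.imwrite('pics/c9.png',np.hstack([crop(a,215,110,105,100,4.2),crop(b,205,110,80,100,4.2)]))
p=env.sense()['tool_pos'];u=np.array([np.cos(-.257),np.sin(-.257),0])
for k,z in((.067,.0255),(.133,.019)):
    q=p+k*u+[0,0,z-.052]; print(q.round(4),proj('side',q),proj('top',q))
# far rim tips & mouth
print('mouth',proj('side',[.696,.035,.085]),proj('top',[.696,.035,.085]))
E
python3 s.py .5674 .0688 .172
```

```text
time: 22.28
tool_pos: [0.4724, 0.0921, 0.1726]
tcp_rot: [-0.359, -3.121, 0.0]
wrist_force: [-0.2, -0.1, -3.1]
grip_width: 0.127
grip_force: 59.9
time: 23.52
tool_pos: [0.4724, 0.0921, 0.1726]
tcp_rot: [1.12, 2.935, 0.0]
wrist_force: [0.8, 0.1, -2.2]
grip_width: 0.128
grip_force: 59.9
time: 24.78
tool_pos: [0.4724, 0.0921, 0.1726]
tcp_rot: [1.811, 2.567, 0.0]
wrist_force: [0.6, -0.3, -2.9]
grip_width: 0.129
grip_force: 59.9
time: 26.02
tool_pos: [0.4724, 0.0921, 0.1726]
tcp_rot: [2.39, 2.039, 0.0]
wrist_force: [-0.5, -0.3, -1.8]
grip_width: 0.128
grip_force: 59.9
time: 27.02
tool_pos: [0.4724, 0.0921, 0.1727]
tcp_rot: [2.486, 1.921, 0.0]
wrist_force: [0.1, 0.8, -3.1]
grip_width: 0.123
grip_force: 59.9
[0.5372 0.0751 0.1462] [[243.60196995 172.23149089]] [[242.00923622 186.32436921]]
[0.601  0.0583 0.1397] [[263.52676788 170.31795737]] [[248.13651605 166.80786731]]
mouth [[291.1299009  179.05584023]] [[256.25632378 143.04710335]]
t 27.125 p [0.4724 0.0921 0.1727] y-yaw -0.2549 tilt [ 0.  0. -1.] F [ 0.5 -1.  -2.4] w 11.7 g 59.9 q7 0.01
mm in tool [ 1.4 97.8  0.7]
```

View pics/c9.png

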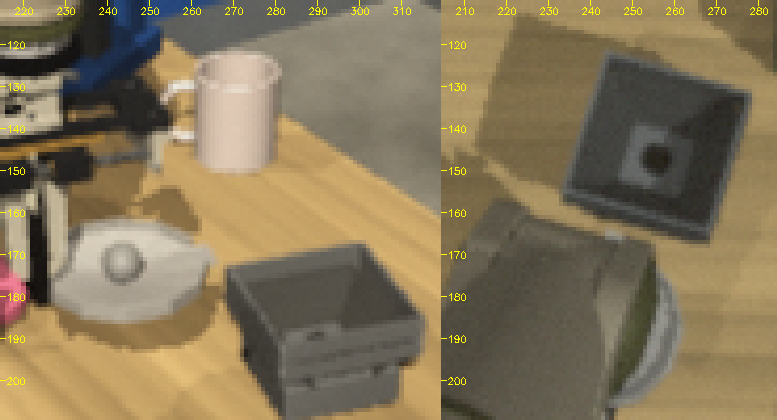

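The ball is centred at side (243,172) against a predicted (243.6,172.2). The lip tip is at side (264,170) and points at the hopper. A quick check of the hopper's squareness comes before moving in.

Run:
```python
from h import *
b=np.load('im2.npz')['top']
hsv=cv2.cvtColor(b,cv2.COLOR_RGB2HSV).astype(int)
m=((hsv[...,1]<60)).astype(np.uint8)
# outer edges by subpixel line: saturation gradient along normals of predicted edges
S=cv2.GaussianBlur(hsv[...,1].astype(np.float32),(0,0),.7)
W=np.array([.6963,.035,.085]);a=-.257
def pt(x,y): return W+[x*np.cos(a)-y*np.sin(a),x*np.sin(a)+y*np.cos(a),0]
for nm,f,nrm in(('back',lambda s,o:pt(.06+o,s),1),('left',lambda s,o:pt(s,.06+o),1),('right',lambda s,o:pt(s,-.06-o),1)):
    offs=np.arange(-.015,.0151,.0005);r=[];ss=np.arange(-.045,.046,.005)
    for s in ss:
        q=proj('top',np.array([f(s,o) for o in offs])).astype(np.float32)
        v=cv2.remap(S,q[:,:1].copy(),q[:,1:].copy(),cv2.INTER_LINEAR)[:,0]
        g=np.abs(np.gradient(v)); r.append((g*offs).sum()/g.sum() if 0 else offs[g.argmax()])
    r=np.array(r); k=np.abs(r-np.median(r))<.004; c=np.polyfit(ss[k],r[k],1); print(nm,'offset mm',c[1]*1000,'slope',c[0],k.sum())
```

```text
back offset mm -0.8421052631578816 slope 0.01982456140350883 19
left offset mm 1.1052631578947518 slope -0.009473684210526358 19
right offset mm 0.2894736842105406 slope 0.005614035087719301 19
```

The hopper is confirmed within about 1 mm and 1 degree. Correcting 4 mm sideways and 0.012 rad first, then going straight in 97 mm.

```bash
python3 -m pendant '[[[0.5,0,0],0.004,-1],[[1,0,0],0.004,-1],[[1.5,0,0],0.004,-1],[[1,0,0],0,-1],[[0.4,0,0],0,-1],[[0,1,0],0,-1],[[0,2,0],0,-1],[[0,3,0],0,-1],[[0,4,0],0,-1],[[0,5,0],0,-1]]'
python3 -m pendant '[[[0,6,0],0,-1],[[0,6,0],0,-1],[[0,6,0],0,-1],[[0,6,0],0,-1],[[0,6,0],0,-1],[[0,6,0],0,-1],[[0,6,0],0,-1],[[0,6,0],0,-1],[[0,6,0],0,-1],[[0,6,0],0,-1]]'
python3 -m pendant '[[[0,6,0],0,-1],[[0,5,0],0,-1],[[0,4,0],0,-1],[[0,3,0],0,-1],[[0,2,0],0,-1],[[0,1,0],0,-1],[[0,0.5,0],0,-1],[[0,0,0],0,-1],[[0,0,0],0,-1],[[0,0,0],0,-1]]'
python3 s.py .5672 .0706 .172
python3 - <<'E'
from h import *
a,b=env.camera('side'),env.camera('top')
cv2.imwrite('pics/c10.png',np.hstack([crop(a,225,130,100,90,4.4),crop(b,210,110,75,90,4.4)]))
p=env.sense()['tool_pos'];u=np.array([np.cos(-.267),np.sin(-.267),0])
for k,z in((.067,.0255),(.133,.019)):
    q=p+k*u+[0,0,z-.052]; print(q.round(4),proj('side',q),proj('top',q))
E
```

```text
time: 28.38
tool_pos: [0.4884, 0.0923, 0.1726]
tcp_rot: [2.497, 1.906, 0.0]
wrist_force: [0.4, -0.5, -1.9]
grip_width: 0.125
grip_force: 59.9
time: 29.62
tool_pos: [0.5462, 0.0764, 0.1726]
tcp_rot: [2.497, 1.906, -0.0]
wrist_force: [0.2, -0.0, -2.1]
grip_width: 0.127
grip_force: 59.9
time: 30.88
tool_pos: [0.5666, 0.0709, 0.1726]
tcp_rot: [2.497, 1.906, -0.0]
wrist_force: [0.6, 0.5, -2.3]
grip_width: 0.126
grip_force: 59.9
t 30.875 p [0.5666 0.0709 0.1726] y-yaw -0.2669 tilt [ 0. -0. -1.] F [ 0.6  0.5 -2.3] w 11.8 g 59.9 q7 0.05
mm in tool [-0.1  0.7  0.6]
[0.6312 0.0532 0.1462] [[272.29435147 166.46558149]] [[250.06620569 156.88771424]]
[0.6949 0.0358 0.1397] [[291.50780513 164.77710058]] [[256.20951711 138.07876166]]
```

View pics/c10.png

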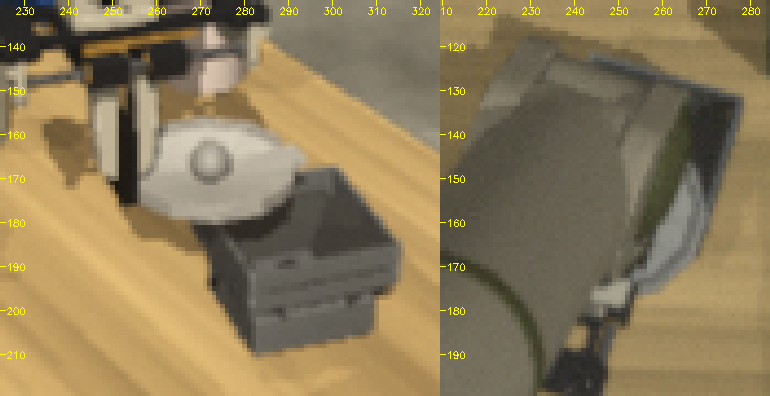

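The ball is centred at side (272,166). The lip tip is at about (292,165), within 1 px of the mouth-centre target (291.5,164.8). The plate is level, about 35 mm above the rim and not touching it. Handing in.

```bash
python3 -c "
from plant import env
print(env.job_done())"
```

```text
the job is handed in; nothing more can be done
None
```

The job is handed in at about 31 s: the larger ball sits centred on the plate, which is held still and level with its lip within about 2 mm of the middle of the hopper's mouth, about 35 mm above the rim; no verdict came back.

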